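# Post-cure a resin key tag in the light box

## Robot

A 7-joint arm with a two-finger parallel gripper is mounted at the origin on the work surface. World frame = base frame: x ahead of the robot, y to its left, z up, the work surface at z = 0. Lengths are in m, angles in rad, forces in N, time in s.
With the tool pointing down it reaches from about 0.425 to 0.925 m from the base axis. Payload 6.8 kg.
Tool frame: the origin (TCP) lies midway between the tips of the shut fingers; the grasp point (between the pads) lies 19 mm behind it; z points along the fingers, y is the direction in which the jaws open and shut (so a half turn about z gives the same grasp; the last joint's range is limited). The gripper opens to 85 mm and grips with 20 to 120 N. Pads are 22 mm wide; open, the fingers measure 114 mm over their backs; the gripper's body (76 mm by 85 mm) begins 54 mm behind the grasp point. The pads swing forward as they close: fully open they stand 13 mm farther back than shut.
Start: joints at [1.056, 0.477, 0.022, 1.555, -0.011, 1.109, -0.083], TCP at [0.267, -0.62, 0.231] pointing down, gripper open.
Joint ranges: [-2.96, 2.96], [-0.34, 2.1], [-1.41, 1.46], [0.24, 2.44], [-1.37, 4.51], [0.17, 1.92], [-2.96, 2.96]. Speed limits (rad/s): [2.39, 2.39, 3.14, 3.14, 3.14, 3.14, 3.14].

## Interface

Orientations are given as a rotation vector (axis times angle).
In Python, from bench import r gives the robot as it stands. The module is installed in compiled form; this text tells all that it offers.
- The arm moves only by the tool play_rows, never from a script. Its argument "plan" is a list of rows, each a list of 7 numbers: the shift along the world's x, y, z in mm, then the turn, a rotation vector about the world's x, y, z in rad, then the finger opening in mm, from 0 to 85.4. A call has 1 to 12 rows; each row is the pose to reach, as a shift and turn from the pose commanded when the call began; what a row does not reach only later rows make up. A row lasts 1/10 s, in which the tool goes at most 50 mm and 8.59 degrees, less where a joint would pass 70% of its speed; a pose out of reach is approached as far as the arm can. A call with a gripper value outside its range is refused whole. The fingers move at their own pace and stop on an object; "grip_force" is the grip in N (left out, the last holds). Time passes only in rows, so rows that repeat a pose let the fingers close. It gives the time, the measured TCP pose, the force and the opening at its end, in the units of the state.
- r.get_obs(): the state, without advancing time (a new reading comes with each control period).
- r.grab_frame(name): name is "side" or "top"; returns a dict with "color" (384x512x3 uint8, blue, green, red), "z_map" (384x512 float32, m along the optical axis (not along the pixel's ray), 0 where there is no reading), "camera_matrix" (3x3 intrinsics, pixels), "k1" (the pictures are not rectified: a ray, as slopes to the right and down, at radius r is drawn at 1 + k1 r^2 times it, then the intrinsics apply), "R" (3x3) and "t" (3): a world point X has camera coordinates R X + t. Camera axes: x right, y down, z forward; pixel columns grow to the right and rows downward; lengths in m; the calibration is good to about 2 mm. A picture is of the moment at which its call begins.
- r.hand_in(): hands the job in, once; it reports no verdict.
The state is a dict: "clock": time; "joints": joint angles; "qvel": joint speeds; "tau": joint torques, N m; "tcp_pos": TCP position; "orientation": TCP orientation; "contact_force": force on the tool from outside, world axes, zero at the start; "moment": the same for the moment, N m; "grip_width": finger opening in m.
Only numpy, scipy, OpenCV 4.12 (cv2) and the standard library are available. Lean on these libraries where they do the work, as an engineer would, in place of code of your own. Each camera call takes 0.05 s, during which the arm holds its last target.

## Task

Post-cure the key tag with the blue resin band in the light box. First wind the box's clockwork timer key clockwise, a part turn at a time, right up to its stop; then take the blue tag out of the rack and lower it upright through the narrow slot in the box's lid, without forcing it, until its blue band is level with the lamps inside. Finish while still holding it there, hanging free in the slot and not pressed against its sides, and leave the other two tags, the bottle and the bowl where they stand.

Things in the scene. Friction and masses are not known exactly. Their poses are not given: they have to be found in the camera images.
- lightbox: White bench light-curing box, fixed to the table, 180 (x) x 240 (y) x 130 mm high to its flat lid; origin at the centre of its underside, z up. Its -y half is the lamp chamber with amber windows in the -x and +x faces; its +y half holds the timer. The lid's slot (steel collar, 10 mm high, 56 x 34 mm outside) is at local (0, -60) mm, the timer key at local (0, +60) mm.
- lightbox_slot (a point): Centre of the slot's mouth, on the upper face of the dark collar, 140 mm above the table. The slot goes straight down; it is 32 mm long (along this frame's x) and 10 mm wide (along y), so a tag has 2 mm of clearance in all each way; a 3 mm bevel leads in around the mouth. The slot is 10 mm deep, below it the lid's opening is wider and the chamber is empty.
- lightbox_lamps (a point): Point in the lamp chamber straight below the slot (55 mm below its mouth, 85 mm above the table), level with the two violet lamp tubes; here the middle of the tag's band belongs. The chamber's floor is 8 mm above the table.
- timer_grip (a point): Middle of the wing of the grey timer key on the lid, 153 mm above the table, on the key's upright axis; turns with the key. The wing is 36 mm long (this frame's x), 9 mm thick (y) and 26 mm high (z from 13 mm below to 13 mm above this point); below it is a round skirt of 42 mm diameter, 9 mm high, on the lid (21 mm below this point lies the dial, 132 mm above the table).
- timer_key (a joint): Angle of the timer key in rad: 0 run down, 3.5 fully wound against its stop; grows as the key is turned clockwise seen from above. At 0 the wing lies along the box's x axis. Spring and clockwork resist with about 0.08 N m when run down, 0.12 N m when fully wound; the key stays where it is let go (it runs down too slowly to notice).
- rack: Wooden rack, fixed, 200 (x) x 60 (y) x 32 mm high, origin at the centre of its underside; three slots 32 x 10 mm, 25 mm deep, in a row along its x at -60, 0 and +60 mm, each with a tag standing in it. The tags' feet are 7 mm above the table.
- tag_blue: The tag to cure: flat wooden key tag with a blue resin band, standing upright in one of the rack's slots (which one varies), loose, 30 mm wide (its x), 8 mm thick (its y), 165 mm long (its z, up), about 40 g. It starts upright with its x along the rack's x. Origin at the centre of its lower end; a brass eyelet marks the upper end.
- tag_blue_band (a point): Middle of the blue resin band, 50 mm above the tag's lower end; the band is 44 mm high, all round the tag.
- tag_green: Like the blue tag with a green band; already cured, stays in the rack.
- tag_red: Like the blue tag with a red band; already cured, stays in the rack.
- bottle: White bottle with a black cap, diameter 40 mm, 100 mm high, origin at the centre of its underside; bystander.
- bowl: White bowl with a sponge, diameter 140 mm, 30 mm high, origin at the centre of its underside; bystander.
Not all that is in view belongs to the job. Leave any black look-alike of the tag_blue alone.

How it is judged:
On the way, in this order (a step that is already met when the one before it is completed fails the run):
1. the timer key is wound up to its stop (value of joint timer_key above 3.3 rad), for 0.2 s.
2. the blue tag's lower end has passed down through the slot (horizontal distance between tag_blue and lightbox_slot below 0.006 m and z of tag_blue in the frame of lightbox_slot below -0.012 m), for 0.1 s.
At the end, for the whole second after the job is handed in: Timer key above 3.3 of 3.5 rad; fingers hold the blue tag (over 2 N), still and upright within 0.1 rad, its band's middle within 12 mm of the lamp point, under 5 N against the box; other tags within 20 mm, bottle and bowl within 30 mm of where they began (value of joint timer_key above 3.3 rad and distance between tag_blue_band and lightbox_lamps below 0.012 m and angle between tag_blue's own z axis and vertical below 0.1 rad and contact force between the fingers and tag_blue above 2 N and contact force between tag_blue and lightbox below 5 N and linear speed of tag_blue below 0.02 m/s and distance of each of tag_green, tag_red from where it was at the start of the episode below 0.02 m and distance of each of bottle, bowl from where it was at the start of the episode below 0.03 m); the arm keeps its last pose, push and grip.
It fails at once if the blue tag is forced against the light box (over 20 N) (contact force between tag_blue and lightbox above 20 N).
It fails at once if another tag is taken out or knocked over (distance of any of tag_green, tag_red from where it was at the start of the episode above 0.02 m or angle between any of tag_green, tag_red's own z axis and vertical above 0.4 rad).
It fails at once if the bottle or the bowl is pushed away or tipped (distance of any of bottle, bowl from where it was at the start of the episode above 0.03 m or angle between bottle's own z axis and vertical above 0.4 rad).
It also fails if it takes over 72 s, if anything falls off the work surface, if the arm or the gripper's body presses on something with over 40 N, if the wrist force passes 120 N, or if a joint passes its speed limit or range.

## Working session

There is one attempt and no reset: what is moved stays moved. The work goes in short steps, Python scripts to look and compute and a tool call to move; the robot and the scene stay as the last step left them, time stands still between calls to the robot, and variables do not carry over. Pictures are saved under pics/ and viewed, and the job is handed in when it is done.

Besides the shell and the picture viewer there is one more tool, called after "Emit:" in YAML: its name, and indented under it one key for each argument. play_rows: Moves the arm, as the interface text tells. Its arguments: {"type":"object","properties":{"plan":{"type":"array"},"grip_force":{"type":"number"}},"required":["plan"]}

```bash
mkdir -p pics; cat > h.py <<'E'
from bench import r
import numpy as np, cv2
def grab(n,save=None):
    f=r.grab_frame(n)
    if save: cv2.imwrite('pics/'+save,f['color'])
    np.savez(n+'.npz',**f); return f
def und(f,u,v):
    K=f['camera_matrix']; d=np.array([f['k1'],0,0,0],float)
    return cv2.undistortPoints(np.array([[[u,v]]],float),K,d).reshape(2)
def ray(f,u,v):
    x,y=und(f,u,v); R=f['R'];t=f['t']
    return -R.T@t, R.T@np.array([x,y,1.])
def onplane(f,u,v,z):
    o,d=ray(f,u,v); return o+d*(z-o[2])/d[2]
def bydepth(f,u,v):
    z=f['z_map'][int(round(v)),int(round(u))]; o,d=ray(f,u,v); return o+d*z
def proj(f,X):
    rv=cv2.Rodrigues(f['R'])[0]
    return cv2.projectPoints(np.array([X],float),rv,np.array(f['t'],float),f['camera_matrix'],np.array([f['k1'],0,0,0],float))[0].reshape(2)
E
python3 - <<'E'
from h import *
for n in('side','top'):
    f=grab(n,n+'0.png'); print(n,f['camera_matrix'].tolist(),f['k1'],-f['R'].T@f['t'],f['R'].round(3).tolist())
print(r.get_obs())
E
```

```text
side [[430.7167252340315, 0.0, 257.2882580459471], [0.0, 430.7167252340315, 194.66941074265694], [0.0, 0.0, 1.0]] -0.018186734692881734 [0.03638664 1.05238497 1.01938045] [[-0.924, -0.381, -0.015], [-0.226, 0.578, -0.784], [0.307, -0.722, -0.62]]
top [[405.64796531313135, 0.0, 258.0058962329071], [0.0, 405.64796531313135, 195.0022980615035], [0.0, 0.0, 1.0]] -0.14264573225945115 [0.38354672 0.01117771 1.19789993] [[-0.014, -1.0, 0.014], [-0.994, 0.013, -0.109], [0.108, -0.016, -0.994]]
{'clock': 0.1, 'joints': array([ 1.05591726,  0.47775038,  0.02237157,  1.55633424, -0.01151537,
        1.10929039, -0.08312515]), 'qvel': array([-0.00026777, -0.00046743, -0.0005034 , -0.0021503 , -0.00055566,
        0.00169205,  0.00067366]), 'tau': array([ 3.93383714e-03, -5.97761786e+01,  1.61338560e+00, -2.81959569e+01,
        1.28089284e-02,  5.01219954e-03, -2.98145073e-05]), 'tcp_pos': array([ 0.26683701, -0.61944843,  0.23040915]), 'orientation': array([-3.07529026e+00, -6.34191733e-01,  7.08516354e-04]), 'contact_force': array([-0.63457865, -0.15837097, -0.5184646 ]), 'moment': array([-0.03438061,  0.04617199, -0.01428717]), 'grip_width': 0.08504698987708914}
```

View pics/side0.png

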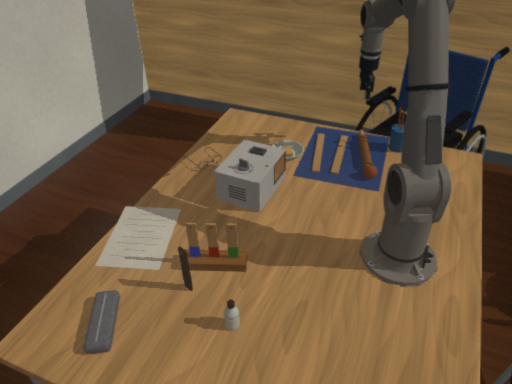

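View pics/top0.png

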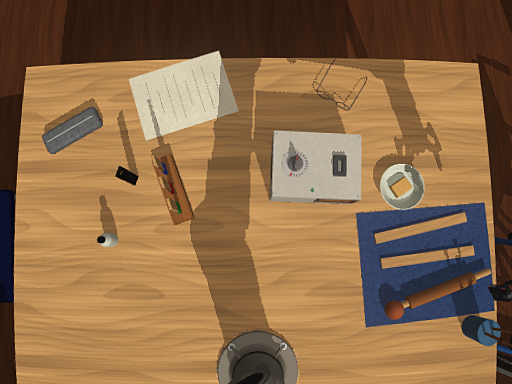

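The box is at top-view pixel (316,167), with the key at (297,162) and the slot at (340,165). The rack is at (172,185), with the blue tag farthest from the robot. A black look-alike stands at (126,175). I'll zoom in next.

```bash
python3 - <<'E'
from h import *
t=dict(np.load('top.npz')); s=dict(np.load('side.npz'))
c=cv2.resize(t['color'][120:215,260:375],None,fx=6,fy=6,interpolation=cv2.INTER_CUBIC); cv2.imwrite('pics/tz1.png',c)
c=cv2.resize(t['color'][140:230,105:205],None,fx=6,fy=6,interpolation=cv2.INTER_CUBIC); cv2.imwrite('pics/tz2.png',c)
c=cv2.resize(s['color'][130:300,165:305],None,fx=4,fy=4-0.5,interpolation=cv2.INTER_CUBIC); cv2.imwrite('pics/sz1.png',c)
E
```

```text
(no output)
```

View pics/tz1.png

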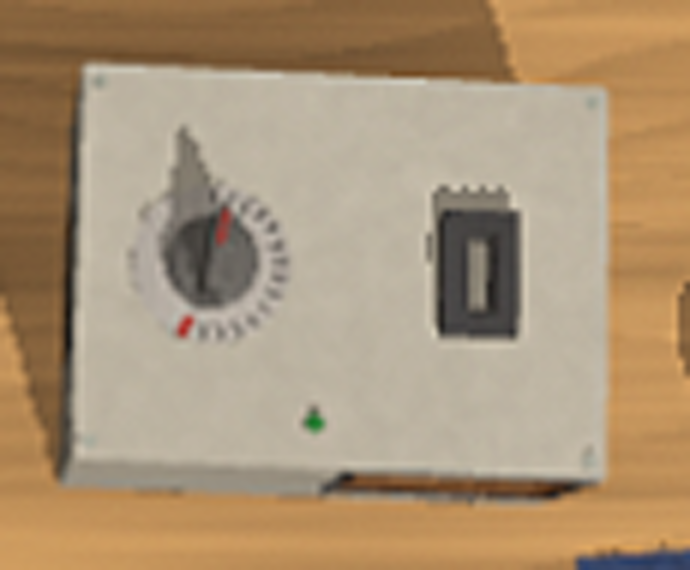

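View pics/tz2.png

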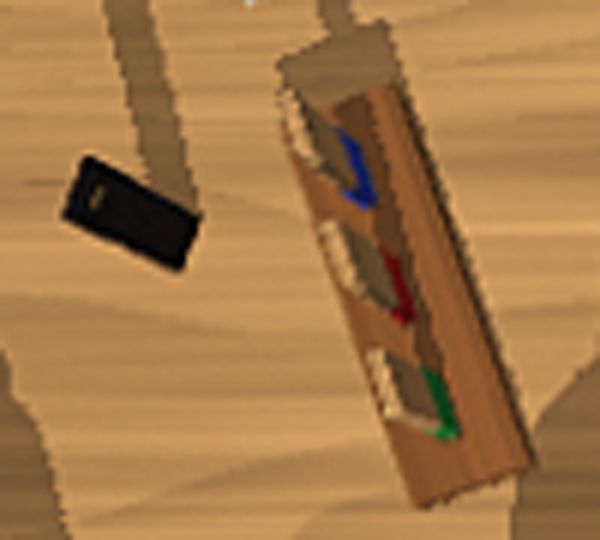

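View pics/sz1.png

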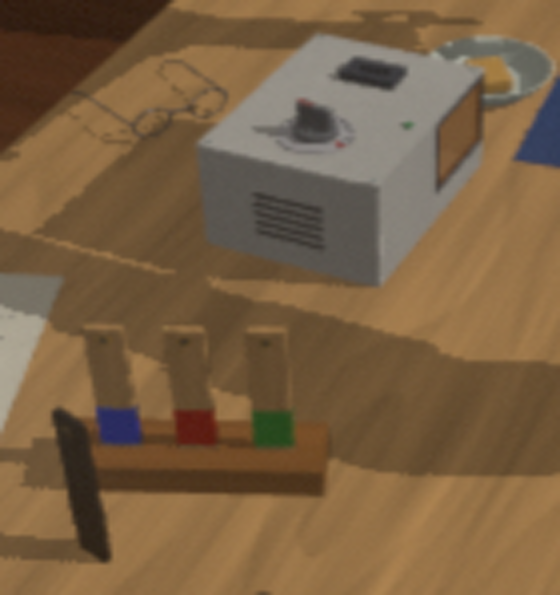

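```bash
python3 - <<'E'
from h import *
t=dict(np.load('top.npz')); s=dict(np.load('side.npz'))
def cloud(f):
    h,w=f['z_map'].shape; u,v=np.meshgrid(np.arange(w),np.arange(h))
    p=cv2.undistortPoints(np.stack([u,v],-1).reshape(-1,1,2).astype(float),f['camera_matrix'],np.array([f['k1'],0,0,0.])).reshape(h,w,2)
    z=f['z_map'][...,None]; c=np.concatenate([p*z,z],-1)
    return (c-f['t'])@f['R']
for n,f in(('top',t),('side',s)):
    X=cloud(f); ok=f['z_map']>0
    np.save(n+'_X.npy',X)
    m=ok&(abs(X[...,2]-.131)<.006)&(abs(X[...,0]-.6)<.25)&(X[...,1]<.05)&(X[...,1]>-.35)
    m2=cv2.morphologyEx(m.astype(np.uint8),cv2.MORPH_CLOSE,np.ones((15,15)))
    nn,l,st,ce=cv2.connectedComponentsWithStats(m2); k=1+st[1:,4].argmax()
    cs=max(cv2.findContours((l==k).astype(np.uint8),cv2.RETR_EXTERNAL,cv2.CHAIN_APPROX_NONE)[0],key=len).reshape(-1,2)
    P=np.array([onplane(f,u,v,.13)[:2] for u,v in cs])
    rc=cv2.minAreaRect((P*1000).astype(np.float32)); print(n,'lid',rc,np.median(X[m][:,2]), 'table',np.median(X[ok&(X[...,0]>.3)&(X[...,0]<.5)&(abs(X[...,1])<.2)][:,2]))
    # higher parts
    m3=ok&(X[...,2]>.1355)&(X[...,2]<.2)&(abs(X[...,0]-rc[0][0]/1000)<.12)&(abs(X[...,1]-rc[0][1]/1000)<.13)
    nn,l,st,ce=cv2.connectedComponentsWithStats(m3.astype(np.uint8))
    for k in range(1,nn):
        if st[k,4]>5: q=X[l==k]; print(st[k],q.min(0).round(4),q.max(0).round(4),q.mean(0).round(4))
    # rack top
    m=ok&(abs(X[...,2]-.032)<.006)&(X[...,1]>.1)&(X[...,1]<.5)&(X[...,0]>.4)
    m2=m.astype(np.uint8); nn,l,st,ce=cv2.connectedComponentsWithStats(cv2.morphologyEx(m2,cv2.MORPH_CLOSE,np.ones((7,7))))
    k=1+st[1:,4].argmax(); q=X[(l==k)&m]; print('rack',st[k],cv2.minAreaRect((q[:,:2]*1000).astype(np.float32)))
    m=ok&(X[...,2]>.05)&(X[...,1]>.1)&(X[...,1]<.6)&(X[...,0]>.2)
    nn,l,st,ce=cv2.connectedComponentsWithStats(m.astype(np.uint8))
    for k in range(1,nn):
        if st[k,4]>5: q=X[l==k]; print('tall',st[k],q.min(0).round(4),q.max(0).round(4))
    m=ok&(X[...,2]>.165)&(X[...,1]>.1)&(X[...,1]<.6)&(X[...,0]>.2)&(X[...,2]<.18)
    nn,l,st,ce=cv2.connectedComponentsWithStats(m.astype(np.uint8))
    for k in range(1,nn):
        if st[k,4]>2: q=X[l==k]; print('top of tag',st[k],q.mean(0).round(4),q.max(0).round(4))
E
```

```text
top lid ((579.9124755859375, -164.94967651367188), (241.52825927734375, 181.01719665527344), 87.57990264892578) 0.12964923744767376 table -6.343244936340945e-05
[287 155  16  17 188] [ 0.5615 -0.1241  0.1355] [ 0.6026 -0.0839  0.1699] [ 0.5809 -0.1032  0.1471]
[333 155  14  22 223] [ 0.5469 -0.2437  0.1356] [ 0.6042 -0.2061  0.1451] [ 0.5761 -0.2258  0.1392]
rack [ 152  154   42   70 1228] ((533.7176513671875, 244.33642578125), (199.11056518554688, 62.24074172973633), 20.631250381469727)
tall [151 155  15  19 130] [0.5742 0.2555 0.0501] [0.6044 0.2708 0.177 ]
tall [115 166  19  18 193] [0.5471 0.3501 0.0502] [0.5776 0.3671 0.1681]
tall [158 177  15  17 130] [0.517  0.2352 0.0518] [0.5478 0.2517 0.1747]
tall [166 197  15  15 131] [0.4633 0.2142 0.0501] [0.4936 0.2302 0.1759]
tall [ 97 233  17  14 168] [0.3676 0.4079 0.0503] [0.4046 0.4467 0.1044]
top of tag [151 155   7  12  43] [0.5889 0.2623 0.1707] [0.6044 0.2708 0.177 ]
top of tag [118 167   4   2   5] [0.5731 0.3561 0.1667] [0.5742 0.3599 0.1681]
top of tag [115 170   5   7  10] [0.5592 0.3615 0.1664] [0.5661 0.3671 0.1675]
top o
[... 620 characters left out ...]
20.301395416259766)
tall [186 222  14  32 322] [0.5712 0.2532 0.0505] [0.6024 0.2733 0.1764]
tall [206 223  13  31 314] [0.5159 0.234  0.0505] [0.5459 0.2532 0.1756]
tall [226 223  13  33 318] [0.4595 0.2145 0.0504] [0.4896 0.2328 0.1776]
tall [178 246  13  34 242] [0.5451 0.3503 0.0513] [0.5794 0.3688 0.1687]
tall [224 299  15  22 226] [0.3645 0.4171 0.0503] [0.404  0.4489 0.1046]
top of tag [186 222  10   5  37] [0.5881 0.2647 0.1712] [0.6014 0.2725 0.1764]
top of tag [206 223  10   4  33] [0.5304 0.2443 0.1714] [0.5459 0.2517 0.1756]
top of tag [226 223  11   5  41] [0.4745 0.2239 0.1713] [0.4888 0.23   0.1776]
top of tag [179 247   8   6  17] [0.5571 0.3608 0.1665] [0.5724 0.3667 0.1687]
```

```bash
python3 - <<'E'
from h import *
t=dict(np.load('top.npz')); s=dict(np.load('side.npz'))
def fitrect(f,mask_gray,box,thr,z,inv,sc=8):
    x0,y0,x1,y1=box
    g=cv2.cvtColor(f['color'],cv2.COLOR_BGR2GRAY)[y0:y1,x0:x1]
    g=cv2.resize(g,None,fx=sc,fy=sc,interpolation=cv2.INTER_CUBIC)
    m=(g<thr if inv else g>thr).astype(np.uint8)
    c=max(cv2.findContours(m,cv2.RETR_EXTERNAL,cv2.CHAIN_APPROX_NONE)[0],key=cv2.contourArea).reshape(-1,2)
    P=np.array([onplane(f,(u+.5)/sc-.5+x0,(v+.5)/sc-.5+y0,z)[:2] for u,v in c])*1000
    return P,cv2.minAreaRect(P.astype(np.float32))
for thr in(80,100,120):
    print('collar top',thr,fitrect(t,0,(326,145,356,185),thr,.14,True)[1])
    print('collar side',thr,fitrect(s,0,(243,140,275,160),thr,.14,True)[1])
for thr in (165,175,185):
    P,rc=fitrect(t,0,(262,122,372,212),thr,.13,False)
    print('lid',thr,rc)
    C=P.mean(0)
    # line fits per side
    for nm,sel in (('+x',(P[:,0]>np.percentile(P[:,0],99)-14)&(abs(P[:,1]+165)<100)),('+y',(P[:,1]>np.percentile(P[:,1],99)-10)&(abs(P[:,0]-580)<70)),('-y',(P[:,1]<np.percentile(P[:,1],1)+10)&(abs(P[:,0]-580)<70)),('-x',(P[:,0]<np.percentile(P[:,0],1)+14)&(abs(P[:,1]+165)<100))):
        l=cv2.fitLine(P[sel].astype(np.float32),cv2.DIST_HUBER,0,.01,.01).ravel(); print(nm,np.degrees(np.arctan2(l[1],l[0]))%180,l[2:])
X=np.load('top_X.npy')
print((X[154:173,286:305,2]*1000).round().astype(int))
for u,v in((297.5,157),): print(onplane(t,u,v,.166))
for sub in (t['color'][152:176,284:312],):
    cv2.imwrite('pics/key.png',cv2.resize(sub,None,fx=24,fy=24,interpolation=cv2.INTER_NEAREST))
E
```

```text
collar top 80 ((576.5553588867188, -223.28857421875), (35.17271041870117, 56.1245002746582), 87.76612854003906)
collar side 80 ((574.30419921875, -219.07041931152344), (44.206844329833984, 59.41651916503906), 87.36942291259766)
collar top 100 ((576.6522827148438, -223.42288208007812), (36.529415130615234, 57.460636138916016), 87.30889129638672)
collar side 100 ((574.7748413085938, -219.91195678710938), (50.520057678222656, 64.04802703857422), 87.70831298828125)
collar top 120 ((581.1287841796875, -223.63560485839844), (38.28068923950195, 67.66272735595703), 88.36383056640625)
collar side 120 ((574.993896484375, -220.007080078125), (56.548004150390625, 68.19068908691406), 88.3670654296875)
lid 165 ((580.0943603515625, -166.34420776367188), (241.1653289794922, 180.67799377441406), 87.59619140625)
+x 87.046814 [ 668.4974  -179.87675]
+y 177.09344 [579.6175   -46.535507]
-y 177.42755 [ 591.21063 -286.3191 ]
-x 87.23011 [ 490.89346 -166.51349]
lid 175 ((580.2998657226562, -165.73590087890625), (238.8768768310547, 178.3969268798828), 87.1781997680664)
+x 86.98133 [ 668.0068  -179.85727]
+y 177.26385 [593.0992   -47.669895]
-y 177.107 [ 579.4385  -284.40988]
-x 86.96197 [ 491.82907 -166.54022]
lid 185 ((583.26171875, -50.76941680908203), (7.519197463989258, 149.0084991455078), 87.1324234008789)Traceback (most recent call last):
  File "<stdin>", line 20, in <module>
cv2.error: OpenCV(4.12.0) /io/opencv/modules/imgproc/src/linefit.cpp:50: error: (-215:Assertion failed) count > 0 in function 'fitLine2D_wods'
```

```bash
python3 - <<'E'
from h import *
t=dict(np.load('top.npz'))
X=np.load('top_X.npy')
m=np.zeros(X.shape[:2],bool); m[150:176,282:310]=1
m&=X[...,2]>.158
q=X[m]; print(len(q),q.mean(0),cv2.minAreaRect((q[:,:2]*1000).astype(np.float32)))
print((X[153:173,286:305,2]*1000).round().astype(int))
cv2.imwrite('pics/key.png',cv2.resize(t['color'][152:176,284:312],None,fx=24,fy=24,interpolation=cv2.INTER_NEAREST))
E
```

```text
53 [ 0.57404211 -0.09958429  0.20423183] ((488.4247741699219, -54.2901611328125), (16.53229331970215, 246.71543884277344), 61.86006164550781)
[[ 131  132  133  131  131  133  129  128  133  128  134  132  132  135
   132  135  130  130  132]
 [ 133  129  133  130  132  132  134  132  136  131  130  132  129  129
   133  131  129  133  127]
 [ 133  130  133  129  132  133  133  132  134  131  164  165  129  132
   132  133  130  131  130]
 [ 129  133  130  132  132  129  134  137  142  164  165  166  164  132
   131  130  135  130  133]
 [ 130  132  132  133  135  140  141  143  144  166  165  166  165  132
   131  131  129  130  132]
 [ 128  130  134  130  136  139  141  138  140  167  170  167  165  137
   129  129  130  131  131]
 [ 133  129  129  139  140  140  145  141  149  164  165  163  139  144
   139  135  130  132  132]
 [ 130  133  139  136  143  142  140  139  154  167  167  164  140  141
   139  139  132  132  133]
 [ 130  131  140  139  141  140  140  142  163  165  168  164  140  140
   142  138  131  131  131]
 [ 133  135  140  140  138  139  137  144  163  168  165  
[... 342 characters left out ...]
 [ 131  131  136  140  140  139  143  160  166  167  162  141  142  142
   140  138  131  135  133]
 [ 132  134  135  142  142  142  141  166  164  166  167 1198  139  140
   141  134  131  132  134]
 [ 133  132  137  139  139  138  140  161  165  166  162  136  144  138
   140  133  130  135  131]
 [ 133  134  127  135  135  141  143  150  151  153  140  140  138  138
   139  129  132  136  134]
 [ 132  136  133  132  133  140  139  141  139  139  139  140  136  133
   131  132  130  130  130]
 [ 130  128  131  129  129  133  135  140  139  137  140  132  134  131
   135  133  129  133  132]
 [ 133  134  134  129  133  132  132  129  131  130  133  132  132  134
   131  132  134  133  133]]
```

View pics/key.png

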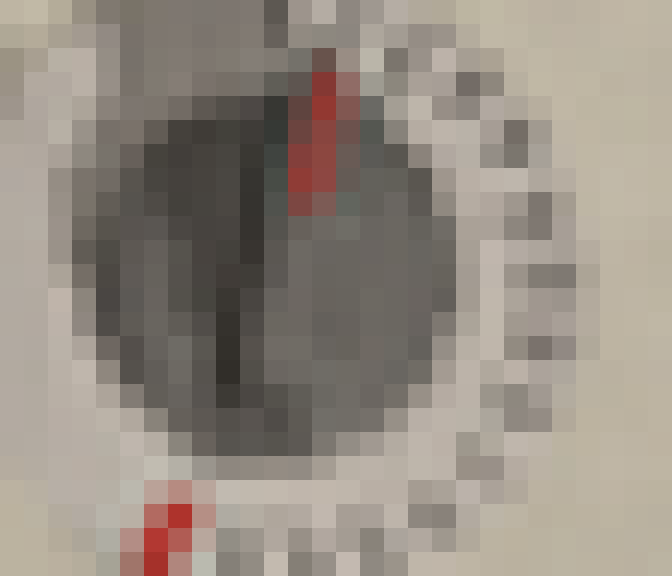

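```bash
cat >> h.py <<'E'
def keyfit():
    X=np.load('top_X.npy'); m=np.zeros(X.shape[:2],bool); m[150:176,282:310]=1
    m&=(X[...,2]>.159)&(X[...,2]<.18); q=X[m][:,:2]
    l=cv2.fitLine((q*1000).astype(np.float32),cv2.DIST_HUBER,0,.01,.01).ravel()
    c=q.mean(0); return c, np.degrees(np.arctan2(l[1],l[0])), cv2.minAreaRect((q*1000).astype(np.float32))
E
python3 - <<'E'
from h import *
print(keyfit())
o=r.get_obs(); from scipy.spatial.transform import Rotation as R
M=R.from_rotvec(o['orientation']).as_matrix(); print(M.round(3)); print('jaw yaw',np.degrees(np.arctan2(M[1,1],M[0,1])))
print(o['joints'])
E
```

```text
(array([ 0.58151252, -0.1039279 ]), np.float32(-13.353912), ((582.1708984375, -104.4703598022461), (9.223846435546875, 35.41289138793945), 78.14852905273438))
[[ 0.918  0.396 -0.001]
 [ 0.396 -0.918  0.001]
 [-0.    -0.002 -1.   ]]
jaw yaw -66.69542991473648
[ 1.05591726  0.47775038  0.02237157  1.55633424 -0.01151537  1.10929039
 -0.08312515]
```

Emit:
play_rows:
  plan:
    - [45,70,0,0,0,0.2,45]
    - [90,140,0,0,0,0.4,45]
    - [130,200,0,0,0,0.6,45]
    - [170,260,0,0,0,0.75,45]
    - [200,315,0,0,0,0.9,45]
    - [225,360,0,0,0,1.05,45]
    - [250,400,0,0,0,1.2,45]
    - [270,440,0,0,0,1.35,45]
    - [290,470,0,0,0,1.5,45]
    - [305,495,0,0,0,1.65,45]
    - [315,514,0,0,0,1.8,45]
    - [315,514,0,0,0,1.8,45]
  grip_force: 50

```text
clock: 1.3
tcp_pos: [0.581, -0.1068, 0.2311]
orientation: [-1.407, -2.808, 0.0]
contact_force: [1.7, 0.2, 0.3]
grip_width: 0.0452
```

Emit:
play_rows:
  plan:
    - [1,1,0,0,0,0.14,45]
    - [1,1,0,0,0,0.28,45]
    - [1,1,0,0,0,0.42,45]
    - [1,1,-10,0,0,0.56,45]
    - [1,1,-20,0,0,0.7,45]
    - [1,1,-30,0,0,0.71,45]
    - [1,1,-30,0,0,0.71,45]

```text
clock: 2.0
tcp_pos: [0.5804, -0.1077, 0.1995]
orientation: [-0.357, -3.118, -0.0]
contact_force: [0.2, 0.3, -0.3]
grip_width: 0.0452
```

```bash
cat >> h.py <<'E'
from scipy.spatial.transform import Rotation as Ro
def st():
    o=r.get_obs(); M=Ro.from_rotvec(o['orientation']).as_matrix()
    print('t',o['clock'],'tcp',(o['tcp_pos']*1000).round(1),'jaw',np.degrees(np.arctan2(M[1,1],M[0,1])).round(2),'zax',M[:,2].round(4),'F',o['contact_force'].round(1),'M',o['moment'].round(2),'w',round(o['grip_width']*1000,1),'q',o['joints'].round(3)); return o
E
python3 - <<'E'
from h import *
st(); f=grab('side','s1.png'); st()
cv2.imwrite('pics/s1z.png',cv2.resize(f['color'][60:210,180:330],None,fx=4,fy=4,interpolation=cv2.INTER_CUBIC))
E
```

```text
t 2.0 tcp [ 580.4 -107.7  199.5] jaw 76.93 zax [-3.3e-03  7.0e-04 -1.0e+00] F [ 0.2  0.3 -0.3] M [-0.02 -0.02 -0.04] w 45.2 q [ 0.588  0.454 -0.669  1.759  0.319  1.043  1.147]
t 2.05 tcp [ 580.9 -107.6  200.4] jaw 76.93 zax [-1.9e-03  5.0e-04 -1.0e+00] F [-0.3  0.3  0.7] M [0.01 0.01 0.04] w 44.9 q [ 0.588  0.453 -0.67   1.758  0.319  1.044  1.147]
```

View pics/s1z.png

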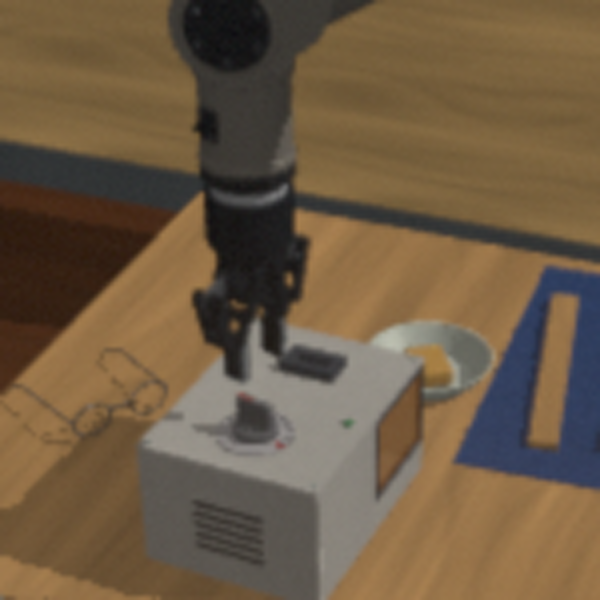

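Emit:
play_rows:
  plan:
    - [1,2,-10,0,0,0,45]
    - [1,2,-25,0,0,0,45]
    - [1,2,-40,0,0,0,45]
    - [1,2,-52,0,0,0,45]
    - [1,2,-54,0,0,0,45]
    - [1,2,-54,0,0,0,45]

```text
clock: 2.65
tcp_pos: [0.5823, -0.1054, 0.1466]
orientation: [-0.352, -3.121, -0.0]
contact_force: [0.6, -0.2, 0.6]
grip_width: 0.045
```

```bash
python3 - <<'E'
from h import *
st()
E
```

```text
t 2.65 tcp [ 582.3 -105.4  146.6] jaw 77.12 zax [-1.2e-03  4.0e-04 -1.0e+00] F [ 0.6 -0.2  0.6] M [-0.01 -0.02  0.03] w 45.0 q [ 0.56   0.514 -0.643  1.804  0.371  0.948  1.104]
```

Emit:
play_rows:
  plan:
    - [0,0,0,0,0,0,30]
    - [0,0,0,0,0,0,20]
    - [0,0,0,0,0,0,12]
    - [0,0,0,0,0,0,4]
    - [0,0,0,0,0,0,4]
    - [0,0,0,0,0,0,4]
    - [0,0,0,0,0,0,4]

```text
clock: 3.35
tcp_pos: [0.5826, -0.1067, 0.148]
orientation: [0.354, 3.121, -0.003]
contact_force: [-1.9, -3.3, 5.3]
grip_width: 0.0075
```

```bash
python3 - <<'E'
from h import *
st()
E
```

```text
t 3.35 tcp [ 582.6 -106.7  148. ] jaw 77.07 zax [ 3.0e-04 -1.7e-03 -1.0e+00] F [-1.9 -3.3  5.3] M [-0.69  0.49  0.04] w 7.5 q [ 0.561  0.512 -0.643  1.803  0.372  0.95   1.104]
```

Emit:
play_rows:
  plan:
    - [0,-1.5,1,0,0,0,4]
    - [0,-1.5,1,0,0,-0.1,4]
    - [0,-1.5,1,0,0,-0.2,4]
    - [0,-1.5,1,0,0,-0.3,4]
    - [0,-1.5,1,0,0,-0.3,4]

```text
clock: 3.85
tcp_pos: [0.5827, -0.1065, 0.1481]
orientation: [0.816, 3.034, 0.001]
contact_force: [1.7, -0.1, -2.5]
grip_width: 0.0079
```

```bash
python3 - <<'E'
from h import *
st()
E
```

```text
t 3.85 tcp [ 582.7 -106.5  148.1] jaw 59.9 zax [ 3.e-04  5.e-04 -1.e+00] F [ 1.7 -0.1 -2.5] M [ 0.06 -0.17 -0.04] w 7.9 q [ 0.513  0.496 -0.576  1.805  0.327  0.936  0.841]
```

Emit:
play_rows:
  plan:
    - [0,0,0,0,0,-0.12,4]
    - [0,0,0,0,0,-0.24,4]
    - [0,0,0,0,0,-0.36,4]
    - [0,0,0,0,0,-0.48,4]
    - [0,0,0,0,0,-0.6,4]
    - [0,0,0,0,0,-0.72,4]
    - [0,0,0,0,0,-0.84,4]
    - [0,0,0,0,0,-0.96,4]
    - [0,0,0,0,0,-1.08,4]
    - [0,0,0,0,0,-1.2,4]
    - [0,0,0,0,0,-1.2,4]

```text
clock: 4.95
tcp_pos: [0.5835, -0.1063, 0.1481]
orientation: [2.383, 2.046, 0.003]
contact_force: [4.2, 0.8, -4.9]
grip_width: 0.0077
```

```bash
python3 - <<'E'
from h import *
st(); f=grab('side','s2.png'); st()
cv2.imwrite('pics/s2z.png',cv2.resize(f['color'][120:210,210:300],None,fx=6,fy=6,interpolation=cv2.INTER_CUBIC))
E
```

```text
t 4.95 tcp [ 583.5 -106.3  148.1] jaw -8.7 zax [ 1.7e-03  6.0e-04 -1.0e+00] F [ 4.2  0.8 -4.9] M [ 0.15 -0.97 -0.03] w 7.7 q [ 0.312  0.452 -0.307  1.819  0.17   0.895 -0.224]
t 5.0 tcp [ 583.4 -106.3  148.1] jaw -8.54 zax [ 1.6e-03  7.0e-04 -1.0e+00] F [ 4.5  0.7 -5.9] M [ 0.16 -1.13  0.  ] w 7.4 q [ 0.313  0.452 -0.308  1.819  0.17   0.895 -0.222]
```

View pics/s2z.png

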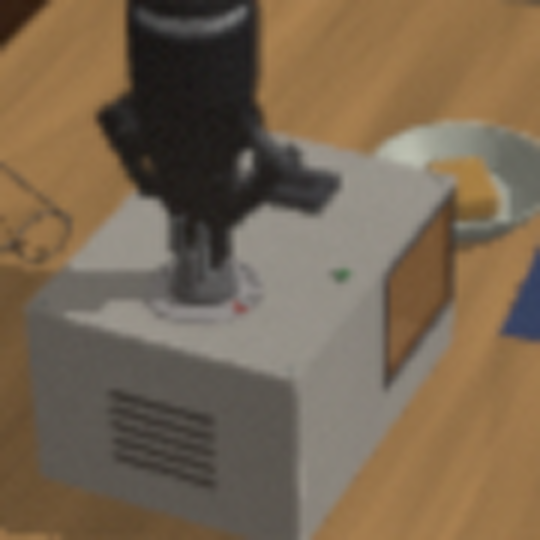

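Emit:
play_rows:
  plan:
    - [1,0,-0.8,0,0,-0.12,4]
    - [1,0,-0.8,0,0,-0.24,4]
    - [1,0,-0.8,0,0,-0.36,4]
    - [1,0,-0.8,0,0,-0.48,4]
    - [1,0,-0.8,0,0,-0.6,4]
    - [1,0,-0.8,0,0,-0.72,4]
    - [1,0,-0.8,0,0,-0.84,4]
    - [1,0,-0.8,0,0,-0.96,4]
    - [1,0,-0.8,0,0,-1.08,4]
    - [1,0,-0.8,0,0,-1.2,4]
    - [1,0,-0.8,0,0,-1.3,4]
    - [1,0,-0.8,0,0,-1.4,4]

```text
clock: 6.2
tcp_pos: [0.5841, -0.107, 0.1481]
orientation: [3.141, 0.028, 0.002]
contact_force: [2.2, -0.8, 0.1]
grip_width: 0.0081
```

```bash
python3 - <<'E'
from h import *
st()
E
```

```text
t 6.2 tcp [ 584.1 -107.   148.1] jaw -88.97 zax [ 1.e-03 -1.e-04 -1.e+00] F [ 2.2 -0.8  0.1] M [-0.16 -0.31  0.16] w 8.1 q [ 0.071  0.434  0.007  1.834 -0.004  0.872 -1.473]
```

Emit:
play_rows:
  plan:
    - [0,0,0,0,0,-0.08,4]
    - [0,0,0,0,0,-0.16,4]
    - [0,0,0,0,0,-0.24,4]
    - [0,0,0,0,0,-0.32,4]
    - [0,0,0,0,0,-0.36,4]
    - [0,0,0,0,0,-0.39,4]

```text
clock: 6.8
tcp_pos: [0.584, -0.1073, 0.148]
orientation: [3.088, -0.579, 0.001]
contact_force: [1.6, -0.1, 1.9]
grip_width: 0.0077
```

```bash
python3 - <<'E'
from h import *
st()
E
```

```text
t 6.8 tcp [ 584.  -107.3  148. ] jaw -111.24 zax [ 8.e-04 -3.e-04 -1.e+00] F [ 1.6 -0.1  1.9] M [-0.27 -0.25  0.1 ] w 7.7 q [ 0.002  0.435  0.097  1.839 -0.053  0.869 -1.818]
```

Emit:
play_rows:
  plan:
    - [0,0,0,0,0,-0.03,4]
    - [0,0,0,0,0,-0.06,4]
    - [0,0,0,0,0,-0.06,4]

```text
clock: 7.1
tcp_pos: [0.584, -0.1073, 0.148]
orientation: [3.068, -0.674, 0.002]
contact_force: [1.4, -1.7, 6.0]
grip_width: 0.0077
```

```bash
python3 - <<'E'
from h import *
st()
E
```

```text
t 7.1 tcp [ 584.  -107.3  148. ] jaw -114.79 zax [ 9.e-04 -6.e-04 -1.e+00] F [ 1.4 -1.7  6. ] M [-0.44 -0.13  0.39] w 7.7 q [-0.009  0.435  0.111  1.84  -0.061  0.869 -1.873]
```

Emit:
play_rows:
  plan:
    - [0,0,0,0,0,0.05,10]
    - [0,0,0,0,0,0.04,25]
    - [0,0,0,0,0,0.04,45]
    - [0,0,0,0,0,0.04,45]
    - [0,0,20,0,0,0.04,45]
    - [0,0,50,0,0,0.04,45]
    - [0,0,75,0,0,0.04,45]
    - [0,0,75,0,0,0.04,45]

```text
clock: 7.9
tcp_pos: [0.5857, -0.1073, 0.2262]
orientation: [-3.08, 0.615, -0.01]
contact_force: [0.1, -0.3, -0.3]
grip_width: 0.0455
```

```bash
python3 - <<'E'
from h import *
st()
E
```

```text
t 7.9 tcp [ 585.7 -107.3  226.2] jaw -112.57 zax [ 6.3e-03 -4.0e-04 -1.0e+00] F [ 0.1 -0.3 -0.3] M [-0.04 -0.03  0.03] w 45.5 q [-0.012  0.348  0.113  1.769 -0.045  1.021 -1.847]
```

Emit:
play_rows:
  plan:
    - [2,40,0,0,0,0.1,45]
    - [2,85,0,0,0,0.2,45]
    - [2,130,0,0,0,0.3,45]
    - [2,175,0,0,0,0.4,45]
    - [2,220,0,0,0,0.5,45]
    - [2,265,0,0,0,0.6,45]
    - [2,310,0,0,0,0.7,45]
    - [2,345,0,0,0,0.75,45]
    - [2,365,0,0,0,0.75,45]
    - [2,371,0,0,0,0.75,45]
    - [2,371,0,0,0,0.75,45]
    - [2,371,0,0,0,0.75,45]

```text
clock: 9.1
tcp_pos: [0.5859, 0.2619, 0.222]
orientation: [3.091, 0.554, -0.001]
contact_force: [0.7, -0.4, -0.3]
grip_width: 0.0449
```

```bash
python3 - <<'E'
from h import *
st(); f=grab('side','s3.png'); g=grab('top','t3.png');st()
a=cv2.resize(f['color'][110:280,140:300],None,fx=3.5,fy=3.5,interpolation=cv2.INTER_CUBIC)
b=cv2.resize(g['color'][150:176,282:310],(240,240),interpolation=cv2.INTER_NEAREST)
a[:240,-240:]=b
cv2.imwrite('pics/s3z.png',a)
E
```

```text
t 9.1 tcp [585.9 261.9 222. ] jaw -69.69 zax [-5.0e-04 -1.5e-03 -1.0e+00] F [ 0.7 -0.4 -0.3] M [-0.    0.   -0.04] w 44.9 q [-0.408  0.437 -0.149  1.64   0.073  1.071 -1.795]
t 9.2 tcp [586.1 261.8 222.4] jaw -69.72 zax [-0.     -0.0011 -1.    ] F [0.2 0.5 0.2] M [-0.    0.   -0.04] w 44.7 q [-0.408  0.437 -0.15   1.64   0.073  1.071 -1.795]
```

View pics/s3z.png

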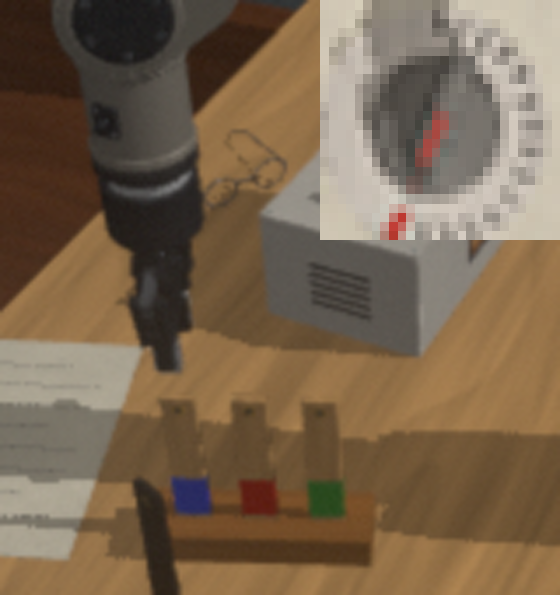

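The inset shows the key's red pointer lined up with the red stop mark on the dial. The gripper hangs above the blue tag. I'll descend now.

Emit:
play_rows:
  plan:
    - [2,2,-15,0,0,0,45]
    - [2,2,-40,0,0,0,45]
    - [2,2,-65,0,0,0,45]
    - [2,2,-85,0,0,0,45]
    - [2,2,-94,0,0,0,45]
    - [2,2,-94,0,0,0,45]
    - [2,2,-94,0,0,0,45]

```text
clock: 9.9
tcp_pos: [0.588, 0.266, 0.129]
orientation: [-3.092, -0.557, -0.001]
contact_force: [-0.5, -0.3, 0.4]
grip_width: 0.0451
```

```bash
python3 - <<'E'
from h import *
f=dict(np.load('top.npz'))
h,w=f['z_map'].shape; u,v=np.meshgrid(np.arange(w),np.arange(h))
p=cv2.undistortPoints(np.stack([u,v],-1).reshape(-1,1,2).astype(float),f['camera_matrix'],np.array([f['k1'],0,0,0.])).reshape(h,w,2)
z=f['z_map'][...,None]; np.save('top_X.npy',(np.concatenate([p*z,z],-1)-f['t'])@f['R'])
print(keyfit()); st()
E
```

```text
(array([ 0.58150835, -0.10396949]), np.float32(-23.31655), ((582.14599609375, -104.18414306640625), (8.758045196533203, 35.997283935546875), 65.9068603515625))
t 9.9 tcp [588. 266. 129.] jaw -69.58 zax [ 7.e-04  3.e-04 -1.e+00] F [-0.5 -0.3  0.4] M [ 0.04  0.   -0.01] w 45.1 q [-0.415  0.538 -0.146  1.711  0.095  0.898 -1.815]
```

Emit:
play_rows:
  plan:
    - [0,-1.5,-1,0,0,0,35]
    - [0,-1.5,-1,0,0,0,25]
    - [0,-1.5,-1,0,0,0,15]
    - [0,-1.5,-1,0,0,0,10]
    - [0,-1.5,-1,0,0,0,4]
    - [0,-1.5,-1,0,0,0,4]
    - [0,-1.5,-1,0,0,0,4]
    - [0,-1.5,-1,0,0,0,4]
  grip_force: 35

```text
clock: 10.7
tcp_pos: [0.5881, 0.264, 0.1279]
orientation: [3.091, 0.557, 0.001]
contact_force: [0.7, -2.8, 5.2]
grip_width: 0.0078
```

```bash
python3 - <<'E'
from h import *
st(); f=grab('side','s4.png'); g=grab('top','t4.png');st()
cv2.imwrite('pics/s4z.png',cv2.resize(f['color'][150:290,160:280],None,fx=4,fy=4,interpolation=cv2.INTER_CUBIC))
E
```

```text
t 10.7 tcp [588.1 264.  127.9] jaw -69.58 zax [ 7.e-04 -5.e-04 -1.e+00] F [ 0.7 -2.8  5.2] M [-0.99 -0.14 -0.02] w 7.8 q [-0.414  0.538 -0.145  1.714  0.096  0.896 -1.813]
t 10.8 tcp [588.1 264.  127.9] jaw -69.58 zax [ 8.e-04 -5.e-04 -1.e+00] F [-0.2 -3.3  5.9] M [-1.05 -0.16  0.01] w 7.8 q [-0.414  0.538 -0.145  1.714  0.096  0.896 -1.813]
```

View pics/s4z.png

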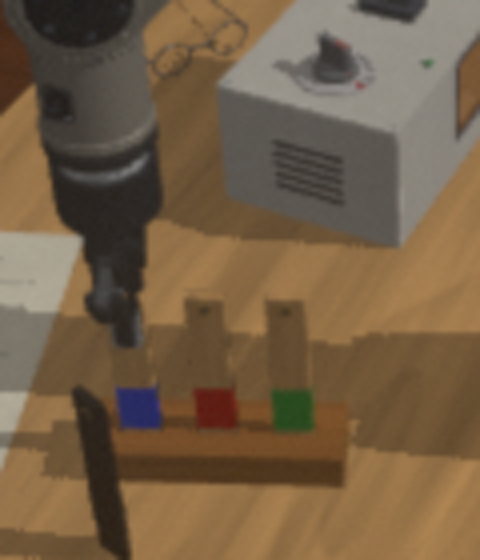

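Emit:
play_rows:
  plan:
    - [0,-1,1,0,0,0,4]
    - [0,-1,5,0,0,0,4]
    - [0,-1,12,0,0,0,4]
    - [0,-1,20,0,0,0,4]
    - [0,-1,32,0,0,0,4]
    - [0,-1,50,0,0,0,4]
    - [0,-1,75,0,0,0,4]
    - [0,-1,105,0,0,0,4]
    - [0,-1,140,0,0,0,4]
    - [0,-1,170,0,0,0,4]
    - [0,-1,190,0,0,0,4]
    - [0,-1,190,0,0,0,4]

```text
clock: 12.0
tcp_pos: [0.5885, 0.2652, 0.3224]
orientation: [-3.088, -0.558, -0.01]
contact_force: [-0.1, 0.8, -0.3]
grip_width: 0.0074
```

```bash
python3 - <<'E'
from h import *
st(); f=grab('side','s5.png'); st()
cv2.imwrite('pics/s5z.png',cv2.resize(f['color'][70:290,130:290],None,fx=3,fy=2.7,interpolation=cv2.INTER_CUBIC))
E
```

```text
t 12.0 tcp [588.5 265.2 322.4] jaw -69.51 zax [ 0.0059  0.0043 -1.    ] F [-0.1  0.8 -0.3] M [ 0.03 -0.03  0.  ] w 7.4 q [-0.408  0.365 -0.151  1.515  0.056  1.258 -1.78 ]
t 12.05 tcp [587.7 264.6 319.8] jaw -69.51 zax [ 0.0029  0.0025 -1.    ] F [-0.2  0.3 -1.8] M [ 0.03  0.02 -0.02] w 7.5 q [-0.408  0.367 -0.151  1.518  0.056  1.257 -1.78 ]
```

View pics/s5z.png

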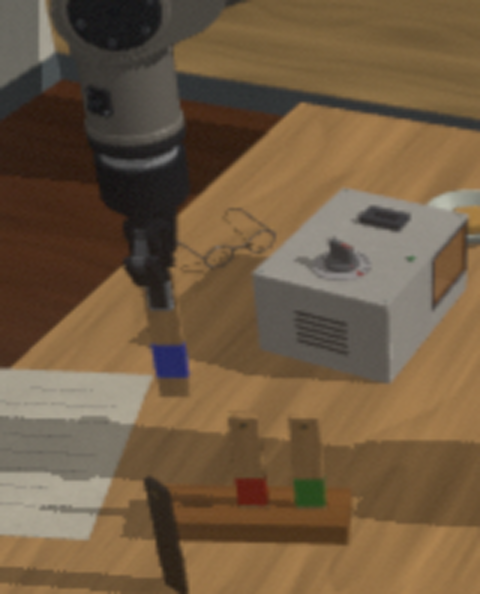

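The blue tag hangs upright in the gripper, with its band at about (170,360) in the crop. The red and green tags still stand in the rack. Next I carry the blue tag to the slot.

Emit:
play_rows:
  plan:
    - [0,-20,0,0,0,0,4]
    - [0,-60,0,0,0,-0.04,4]
    - [0,-105,0,0,0,-0.08,4]
    - [-3,-150,0,0,0,-0.12,4]
    - [-3,-195,0,0,0,-0.16,4]
    - [-5,-240,0,0,0,-0.2,4]
    - [-5,-285,0,0,0,-0.24,4]
    - [-7,-330,0,0,0,-0.28,4]
    - [-7,-375,0,0,0,-0.32,4]
    - [-9,-420,0,0,0,-0.36,4]
    - [-10,-460,0,0,0,-0.4,4]
    - [-10,-480,0,0,0,-0.41,4]

```text
clock: 13.25
tcp_pos: [0.5757, -0.2206, 0.3162]
orientation: [3.139, -0.093, -0.004]
contact_force: [0.2, -0.3, 0.0]
grip_width: 0.0075
```

Emit:
play_rows:
  plan:
    - [0,-7,0,0,0,0,4]
    - [0,-11,-10,0,0,0,4]
    - [0,-11,-10,0,0,0,4]
    - [0,-11,-10,0,0,0,4]

```text
clock: 13.65
tcp_pos: [0.5778, -0.2251, 0.3067]
orientation: [-3.139, 0.078, 0.002]
contact_force: [-0.3, 0.7, -0.1]
grip_width: 0.0077
```

```bash
python3 - <<'E'
from h import *
st(); f=grab('side','s6.png');g=grab('top','t6.png'); st()
cv2.imwrite('pics/s6z.png',cv2.resize(f['color'][60:200,200:310],None,fx=5,fy=4,interpolation=cv2.INTER_CUBIC))
E
```

```text
t 13.65 tcp [ 577.8 -225.1  306.7] jaw -92.86 zax [-0.0012  0.0014 -1.    ] F [-0.3  0.7 -0.1] M [ 0.03  0.03 -0.03] w 7.7 q [ 0.171  0.328  0.131  1.608 -0.046  1.21  -1.309]
t 13.75 tcp [ 578.  -225.8  307.5] jaw -92.9 zax [ 1.e-04  7.e-04 -1.e+00] F [ 0.4 -0.1 -0.4] M [ 0.04 -0.01  0.02] w 7.4 q [ 0.171  0.328  0.132  1.607 -0.046  1.21  -1.309]
```

View pics/s6z.png

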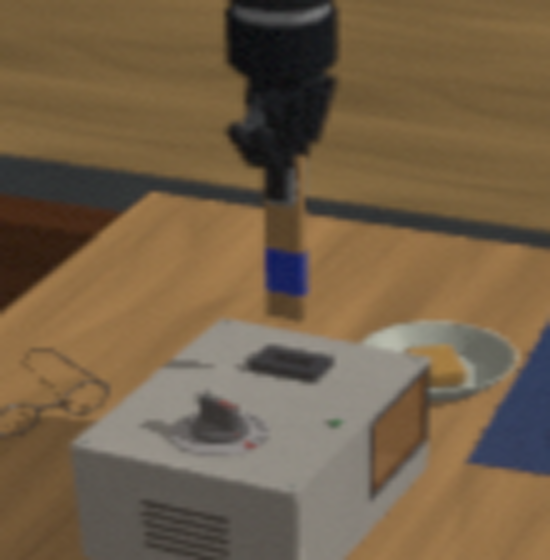

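View pics/t6.png

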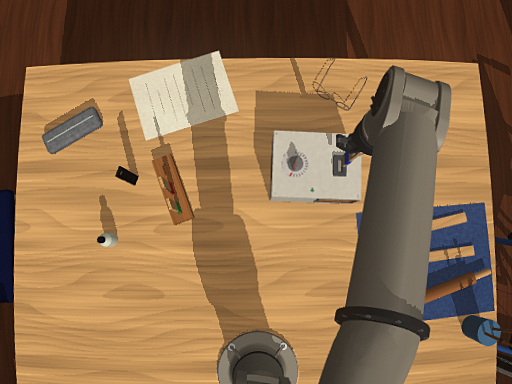

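```bash
cat >> h.py <<'E'
def bandcheck(f,tcp,yaw,zlow):
    # tag centre assumed at tcp xy ; compare silhouettes of band at same rows
    a=np.radians(yaw); ex=np.array([np.cos(a),np.sin(a),0]); ey=np.array([-np.sin(a),np.cos(a),0])
    c=f['color'].astype(int); m=((c[...,0]>c[...,2]+50)&(c[...,0]>c[...,1]+45)).astype(np.uint8)
    p0=proj(f,[tcp[0],tcp[1],zlow+.05]).round().astype(int)
    nn,l,st_,ce=cv2.connectedComponentsWithStats(m)
    k=min(range(1,nn),key=lambda k:np.hypot(*(ce[k]-p0))+ (st_[k,4]<20)*1e3)
    print('mask',st_[k],ce[k])
    P=[proj(f,np.array([tcp[0],tcp[1],zlow+h])+sx*.015*ex+sy*.004*ey) for h in(.028,.072) for sx in(-1,1) for sy in(-1,1)]
    hull=cv2.convexHull(np.array(P,np.float32)); M=cv2.moments(hull)
    print('pred centroid',M['m10']/M['m00'],M['m01']/M['m00'],'bbox',hull.reshape(-1,2).min(0),hull.reshape(-1,2).max(0))
E
python3 - <<'E'
from h import *
o=st(); t=o['tcp_pos']
f=dict(np.load('side.npz'))
bandcheck(f,t,-2.87,t[2]-.121)
print('px per mm x',proj(f,[.5785,-.222,.23])-proj(f,[.5775,-.222,.23]),'y',proj(f,[.5775,-.221,.23])-proj(f,[.5775,-.222,.23]),'z',proj(f,[.5775,-.222,.231])-proj(f,[.5775,-.222,.23]))
# collar predicted at (577.4,-226.4)
a=np.radians(-2.85);ex=np.array([np.cos(a),np.sin(a)]);ey=np.array([-np.sin(a),np.cos(a)])
s0=np.array([.5774,-.2264])
for nm in('side','top'):
    f=dict(np.load(nm+'.npz'))
    im=cv2.imread(f'pics/{nm}0.png')if 1 else 0
    x0,y0,x1,y1=(236,135,281,165) if nm=='side' else (322,142,362,187)
    sc=14 if nm=='side' else 13
    z=cv2.resize(im[y0:y1,x0:x1],None,fx=sc,fy=sc,interpolation=cv2.INTER_CUBIC)
    for (hx,hy,zz,col) in((.028,.017,.14,(0,0,255)),(.028,.017,.13,(0,255,0)),(.016,.005,.14,(255,0,0))):
        pts=[]
        for sx,sy in((1,1),(1,-1),(-1,-1),(-1,1)):
            q=s0+sx*hx*ex+sy*hy*ey; u=proj(f,[*q,zz]); pts.append(((u[0]-x0+.5)*sc,(u[1]-y0+.5)*sc))
        cv2.polylines(z,[np.array(pts).round().astype(int)],True,col,1)
    cv2.imwrite(f'pics/col_{nm}.png',z)
E
```

```text
t 13.75 tcp [ 578.  -225.8  307.5] jaw -92.9 zax [ 1.e-04  7.e-04 -1.e+00] F [ 0.4 -0.1 -0.4] M [ 0.04 -0.01  0.02] w 7.4 q [ 0.171  0.328  0.132  1.607 -0.046  1.21  -1.309]
mask [254 123   7  10  63] [257.         127.71428571]
pred centroid 256.6625448078686 127.08614195438929 bbox [252.35724  120.498726] [260.89252 133.73538]
px per mm x [-0.25238379 -0.04890078] y [-0.10456628  0.12786835] z [-0.00430699 -0.23995822]
```

View pics/col_side.png

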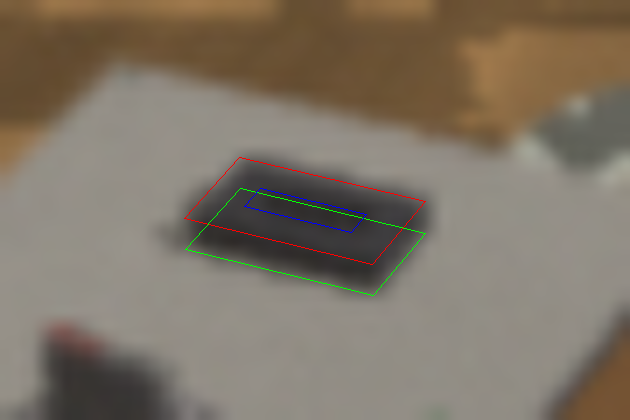

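View pics/col_top.png

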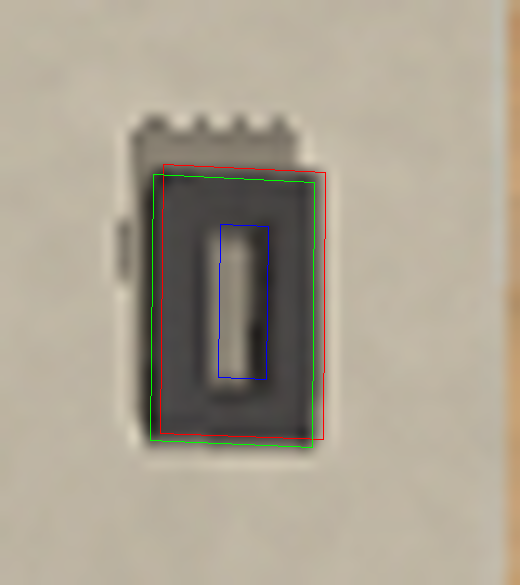

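Emit:
play_rows:
  plan:
    - [0,-1,-12,0,0,0,4]
    - [0,-1,-26,0,0,0,4]
    - [0,-1,-36,0,0,0,4]
    - [0,-1,-40,0,0,0,4]
    - [0,-1,-40,0,0,0,4]
    - [0,-1,-40,0,0,0,4]

```text
clock: 14.35
tcp_pos: [0.5778, -0.2286, 0.2677]
orientation: [3.14, -0.084, 0.0]
contact_force: [0.3, 0.5, -0.7]
grip_width: 0.0077
```

```bash
python3 - <<'E'
from h import *
st(); f=grab('side','s7.png');g=grab('top','t7.png'); o=st()
bandcheck(f,o['tcp_pos'],-2.87,o['tcp_pos'][2]-.121)
a=cv2.resize(f['color'][115:170,225:290],None,fx=10,fy=10,interpolation=cv2.INTER_CUBIC)
cv2.imwrite('pics/s7z.png',a)
E
```

```text
t 14.35 tcp [ 577.8 -228.6  267.7] jaw -93.05 zax [ 3.e-04 -1.e-04 -1.e+00] F [ 0.3  0.5 -0.7] M [ 0.01  0.02 -0.03] w 7.7 q [ 0.178  0.358  0.129  1.656 -0.05   1.13  -1.304]
t 14.45 tcp [ 578.  -228.6  268.1] jaw -93.05 zax [ 1.e-03 -3.e-04 -1.e+00] F [-0.8  0.1  0.5] M [ 0.03 -0.04  0.02] w 7.6 q [ 0.178  0.357  0.129  1.656 -0.05   1.13  -1.304]
mask [255 132   6  10  52] [257.5 136.5]
pred centroid 257.14613603506695 136.07008881652078 bbox [252.9157  129.62045] [261.3038  142.57858]
```

View pics/s7z.png

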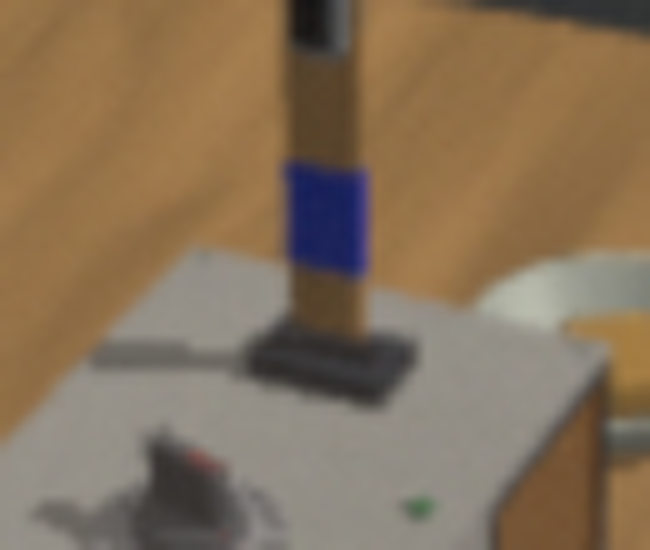

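Emit:
play_rows:
  plan:
    - [0,1.5,0,0,0,0.003,4]
    - [0,1.5,-3,0,0,0.003,4]
    - [0,1.5,-5,0,0,0.003,4]
    - [0,1.5,-7,0,0,0.003,4]
    - [0,1.5,-9,0,0,0.003,4]
    - [0,1.5,-9,0,0,0.003,4]

```text
clock: 15.05
tcp_pos: [0.578, -0.2273, 0.2601]
orientation: [3.14, -0.079, 0.003]
contact_force: [-2.3, 1.7, 10.5]
grip_width: 0.0078
```

```bash
python3 - <<'E'
from h import *
st()
E
```

```text
t 15.05 tcp [ 578.  -227.3  260.1] jaw -92.89 zax [ 1.6e-03 -4.0e-04 -1.0e+00] F [-2.3  1.7 10.5] M [ 0.22  0.72 -0.  ] w 7.8 q [ 0.177  0.363  0.128  1.667 -0.05   1.114 -1.303]
```

Emit:
play_rows:
  plan:
    - [0,0,3,0,0,0,4]
    - [-1.2,0.9,3,0,0,0,4]
    - [-1.2,0.9,3,0,0,0,4]

```text
clock: 15.35
tcp_pos: [0.5762, -0.2259, 0.2612]
orientation: [-3.14, 0.079, 0.001]
contact_force: [-0.2, 0.2, 0.0]
grip_width: 0.0076
```

```bash
python3 - <<'E'
from h import *
st()
E
```

```text
t 15.35 tcp [ 576.2 -225.9  261.2] jaw -92.87 zax [-4.e-04  1.e-04 -1.e+00] F [-0.2  0.2  0. ] M [ 0.06  0.03 -0.04] w 7.6 q [ 0.176  0.359  0.127  1.669 -0.05   1.117 -1.304]
```

Emit:
play_rows:
  plan:
    - [0,0,-1,0,0,0,4]
    - [0,0,-2,0,0,0,4]
    - [0,0,-3,0,0,0,4]
    - [0,0,-3,0,0,0,4]

```text
clock: 15.75
tcp_pos: [0.5763, -0.226, 0.2581]
orientation: [-3.141, 0.079, 0.001]
contact_force: [-0.5, -0.3, -0.6]
grip_width: 0.0076
```

```bash
python3 - <<'E'
from h import *
st()
E
```

```text
t 15.75 tcp [ 576.3 -226.   258.1] jaw -92.88 zax [-6.e-04  1.e-04 -1.e+00] F [-0.5 -0.3 -0.6] M [ 0.05 -0.01  0.01] w 7.6 q [ 0.176  0.362  0.127  1.673 -0.05   1.111 -1.304]
```

Free so far, with the foot about 3 mm below the mouth. I'll keep going in small steps.

Emit:
play_rows:
  plan:
    - [0,0,-1,0,0,0,4]
    - [0,0,-2,0,0,0,4]
    - [0,0,-3,0,0,0,4]
    - [0,0,-4,0,0,0,4]
    - [0,0,-4,0,0,0,4]

```text
clock: 16.25
tcp_pos: [0.5763, -0.2261, 0.2543]
orientation: [-3.141, 0.079, 0.0]
contact_force: [-0.3, 0.3, -0.1]
grip_width: 0.0076
```

```bash
python3 - <<'E'
from h import *
st()
E
```

```text
t 16.25 tcp [ 576.3 -226.1  254.3] jaw -92.88 zax [-3.e-04  1.e-04 -1.e+00] F [-0.3  0.3 -0.1] M [-0.01  0.02  0.08] w 7.6 q [ 0.177  0.365  0.126  1.677 -0.05   1.103 -1.303]
```

Emit:
play_rows:
  plan:
    - [0,0,-2,0,0,0,4]
    - [0,0,-4,0,0,0,4]
    - [0,0,-6,0,0,0,4]
    - [0,0,-8,0,0,0,4]
    - [0,0,-10,0,0,0,4]
    - [0,0,-12,0,0,0,4]
    - [0,0,-14,0,0,0,4]
    - [0,0,-14,0,0,0,4]

```text
clock: 17.05
tcp_pos: [0.5762, -0.226, 0.2401]
orientation: [-3.14, 0.079, 0.001]
contact_force: [-0.5, -1.0, 0.5]
grip_width: 0.0072
```

```bash
python3 - <<'E'
from h import *
st()
E
```

```text
t 17.05 tcp [ 576.2 -226.   240.1] jaw -92.88 zax [-6.e-04  1.e-04 -1.e+00] F [-0.5 -1.   0.5] M [ 0.02 -0.02 -0.03] w 7.2 q [ 0.178  0.377  0.125  1.693 -0.052  1.075 -1.302]
```

Emit:
play_rows:
  plan:
    - [0,0,-3,0,0,0,4]
    - [0,0,-6,0,0,0,4]
    - [0,0,-10,0,0,0,4]
    - [0,0,-14,0,0,0,4]
    - [0,0,-18,0,0,0,4]
    - [0,0,-22,0,0,0,4]
    - [0,0,-26,0,0,0,4]
    - [0,0,-30,0,0,0,4]
    - [0,0,-34,0,0,0,4]
    - [0,0,-38,0,0,0,4]
    - [0,0,-40,0,0,0,4]
    - [0,0,-40,0,0,0,4]

```text
clock: 18.25
tcp_pos: [0.5762, -0.226, 0.2001]
orientation: [-3.14, 0.079, 0.001]
contact_force: [-0.3, 0.2, -0.3]
grip_width: 0.0076
```

```bash
python3 - <<'E'
from h import *
st()
E
```

```text
t 18.25 tcp [ 576.2 -226.   200.1] jaw -92.88 zax [-6.e-04  1.e-04 -1.e+00] F [-0.3  0.2 -0.3] M [-0.01  0.05  0.01] w 7.6 q [ 0.183  0.416  0.12   1.734 -0.057  0.996 -1.298]
```

Emit:
play_rows:
  plan:
    - [0,0,-3,0,0,0,4]
    - [0,0,-7,0,0,0,4]
    - [0,0,-11,0,0,0,4]
    - [0,0,-15,0,0,0,4]
    - [0,0,-19,0,0,0,4]
    - [0,0,-23,0,0,0,4]
    - [0,0,-27,0,0,0,4]
    - [0,0,-31,0,0,0,4]
    - [0,0,-35,0,0,0,4]
    - [0,0,-39,0,0,0,4]
    - [0,0,-43,0,0,0,4]
    - [0,0,-43.5,0,0,0,4]

```text
clock: 19.45
tcp_pos: [0.5761, -0.226, 0.1564]
orientation: [-3.14, 0.079, 0.001]
contact_force: [-1.3, 0.8, -0.0]
grip_width: 0.0077
```

Emit:
play_rows:
  plan:
    - [0,0,0,0,0,0,4]
    - [0,0,0,0,0,0,4]
    - [0,0,0,0,0,0,4]

```text
clock: 19.75
tcp_pos: [0.5766, -0.2262, 0.1572]
orientation: [3.14, -0.079, 0.001]
contact_force: [-0.5, -1.3, -0.4]
grip_width: 0.0077
```

```bash
python3 - <<'E'
from h import *
st(); f=grab('side','s8.png');g=grab('top','t8.png'); st()
a=cv2.resize(f['color'][80:210,200:300],None,fx=5,fy=4.5,interpolation=cv2.INTER_CUBIC)
cv2.imwrite('pics/s8z.png',a)
E
```

```text
t 19.75 tcp [ 576.6 -226.2  157.2] jaw -92.88 zax [ 5.e-04 -2.e-04 -1.e+00] F [-0.5 -1.3 -0.4] M [0.04 0.04 0.01] w 7.7 q [ 0.188  0.463  0.113  1.771 -0.064  0.912 -1.293]
t 19.85 tcp [ 576.5 -226.1  157.2] jaw -92.88 zax [ 4.e-04 -1.e-04 -1.e+00] F [-0.1 -0.9  0.8] M [ 0.03 -0.02 -0.02] w 7.5 q [ 0.188  0.463  0.113  1.771 -0.064  0.912 -1.292]
```

View pics/s8z.png

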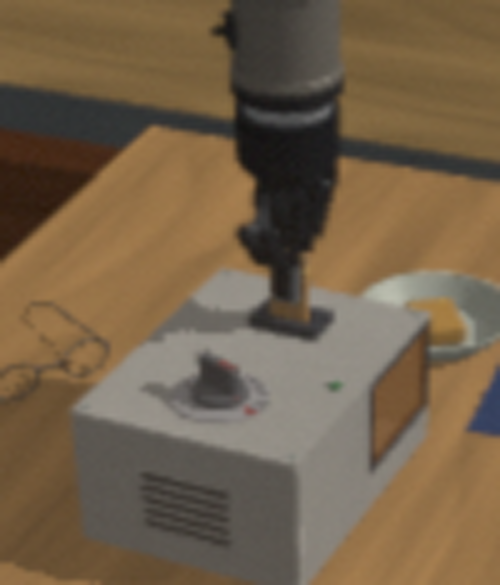

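View pics/t8.png

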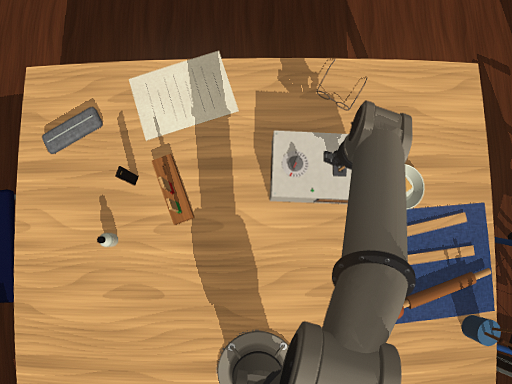

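```bash
python3 - <<'E'
from h import *
print(r.hand_in()); st()
E
```

```text
the job is handed in; nothing more can be done
None
the job is handed in; nothing more can be done
```

I wound the timer key to its stop, lowered the blue tag through the slot and handed the job in at about 20 s. The tag was still held at lamp height; the hand-in gives no verdict.

- **Timer key:** I turned it clockwise in several part turns on one grip. The twisting moment rose to 0.39 N m at the end. Afterwards the top camera put the wing at about 200.5° (about 3.5 rad), with its pointer on the red stop mark. The last pictures show it still there.
- **Lowering the tag:** the first descent touched the slot's bevel with about 10.5 N, so I backed off and moved about 1 to 2 mm sideways. From there it went down with no more than about 1 N on the sensor.
- **Last checks before handing in:**
  - The gripper height was 157.2 mm, which puts the band's middle about 1 mm above the lamp point.
  - The tool pointed straight down to within 0.001 rad.
  - Outside force was about 1 N, at noise level.
  - The fingers were closed on the tag at 7.5 mm.
- **Other objects:** the red and green tags, the bottle and the bowl look unmoved in the last pictures; I did not measure them again.
- **What I could not check or disagreed:**
  - The band is hidden inside the box, so its height comes from the grasp geometry, not from a picture.
  - The top camera placed the key and slot about 2 to 3 mm off from what the gripper felt; I went by touch.
  - The fingers read about 7.5 mm on both the 9 mm key wing and the 8 mm tag, so that reading runs low.

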